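Open up the router fence and hold the cutter guard for a cutter change

ROBOT

A 6-joint arm with a two-finger parallel gripper is mounted at the origin on the work surface. World frame = base frame: x ahead of the robot, y to its left, z up, the work surface at z = 0. Lengths are in m, angles in rad, forces in N, time in s.
With the tool pointing down it reaches from about 0.25 to 0.725 m from the base axis. Payload 4 kg.
Tool frame: the origin (TCP) lies at the centre of the arm's flange, where the gripper is bolted on; the fingertips stand 173 mm ahead of it and the grasp point (between the pads) lies 155 mm ahead of it (env.tcp_to_grasp is the distance from the TCP to the grasp point, in m); z points along the fingers, y is the line along which they close (so a half turn about z gives the same grasp; the last joint's range is limited). The gripper opens to 85 mm and grips with 20 to 120 N. Pads are 22 mm wide; open, the fingers measure 114 mm over their backs; the gripper's body (76 mm by 85 mm) begins 54 mm behind the grasp point. The pads swing forward as they close: fully open they stand 13 mm farther back than shut.
Start: joints at [-1.222, 0.241, 0.005, 1.335, 0, 1.571], TCP at [0.171, -0.47, 0.405] pointing down, gripper open.
Joint ranges: [-2.72, 2.72], [-1.05, 1.87], [-1.09, 1.28], [-1.99, 2.15], [-1.42, 1.44], [-3.14, 3.14]. Speed limits (rad/s): [2.79, 2.79, 3.14, 3.14, 3.14, 3.14].

INTERFACE

Orientations are given as a rotation vector (axis times angle).
In Python, from cell import env gives the robot as it stands.
- The arm moves only by the tool drive_tool, never from a script. Its argument "series" is one flat list of numbers, 7 for each row, row after row: the shift along the tool's x, y, z normalised to -1 to 1, where 1 is 30 cm, then the turn, a rotation vector about the tool's x, y, z normalised to -1 to 1, where 1 is 60 degrees, then the opening, from 0 (shut) to 1 (fully open). In form: [tx, ty, tz, rx, ry, rz, fingers, tx, ty, tz, rx, ry, rz, fingers, ...]. A call has 1 to 12 rows; each row is the pose to reach, as a shift and turn from the pose commanded when the call began, along the tool's axes at that moment; what a row does not reach only later rows make up. A row lasts 1/12 s, in which the tool goes at most 41.7 mm and 7.16 degrees, less where a joint would pass 70% of its speed; a pose out of reach is approached as far as the arm can. A call with a number of a shift or a turn outside -1 to 1 is refused whole. A call with a gripper value outside its range is refused whole. The fingers move at their own pace and stop on an object; "squeeze" is the grip in N (left out, the last holds). Time passes only in rows, so rows that repeat a pose let the fingers close. It gives the time, the measured TCP pose, the force, the opening and the grip force at its end, in the units of the state.
- env.observe(): the state, without advancing time (a new reading comes with each control period).
- env.capture(name): name is "side" or "top" or "wrist"; returns a dict with "img" (420x560x3 uint8, blue, green, red), "K" (3x3 intrinsics, pixels), "dist" ([k1, k2, p1, p2, k3] as OpenCV has them; the pictures are not rectified), "T" (4x4, takes a point from camera to world coordinates). Camera axes: x right, y down, z forward; pixel columns grow to the right and rows downward; lengths in m; the calibration is good to about 2 mm. A picture is of the moment at which its call begins. There is no depth.
- env.sign_off(): hands the job in; it is judged then, once.
The state is a dict: "time": time; "qpos": joint angles; "joint_vel": joint speeds; "joint_efforts": joint torques, N m; "tcp_pos": TCP position; "tool_rot": TCP orientation; "force": force on the tool from outside, world axes, zero at the start; "wrist_torque": the same for the moment, N m; "grip_width": opening from 0.0 (shut) to 1.0 (fully open); "gripper_force": force on a finger pad.
Only numpy, scipy, OpenCV 4.12 (cv2) and the standard library are available. Lean on these libraries where they do the work, as an engineer would, in place of code of your own. Each camera call takes 0.05 s, during which the arm holds its last target. There are 200 camera calls.

TASK

We are changing the cutter on this router table. Seen from the robot, slide the right-hand wooden fence face outward, away from the cutter, all the way to its stop so that there is room for the spanners; then lift the clear cutter guard to 60 degrees above its level, closed position and hold it there. Finish while still holding it up with the gripper, because it falls shut when let go, and leave the left-hand face and the tools and wood on the bench where they are.

Things in the scene. Friction and masses are not known exactly. Their poses are not given: they have to be found in the camera images.
- fence: Router-table fence fixed to the bench, an aluminium beam (x 19 to 69, top z 50) with plywood faces in front and a black dust box behind. Origin on the bench under the middle of the cutter opening, in the plane of the faces' working side; x to the back, away from the robot, y along the fence to the robot's left. Guard brackets at y +77 and -77, x 19 to 41, to z 113. Cutter at x 4, y 0, 45 high.
- right_face (a joint): Slide of the right-hand (fence -y) plywood face, in m: 0 = closed up to the cutter, grows as it moves outward along fence -y, 0.060 = its outer stop. About 4 N of dry friction keeps it where it is left; it weighs 0.3 kg.
- right_face_top (a point): Point in the middle of the right face's top edge thickness, to pinch from above; moves with the face, at joint 0 at fence x 9.5, y -125, z 90. The face is an upright plywood board 250 long, 19 thick, 90 high, its top 40 above the beam behind it, so a finger fits behind. It reaches 105 inward (fence +y) and 145 outward from this point. Axes as the fence's.
- left_face (a joint): Slide of the left-hand (fence +y) face, the same board mirrored; 0.060 = its outer stop, where it already is. To be left alone.
- guard (a joint): Hinge of the clear cutter guard, in rad: 0 = closed, its sheet level over the cutter at z = 103, grows as its front rises, 1.047 = 60 degrees, end of travel 1.40. It weighs about 0.2 to 0.4 kg and falls shut when let go.
- guard_hinge (a point): Middle of the guard's hinge line, at fence x = 30, y = 0, z = 103; the hinge line runs along the fence's y.
- guard_knob (a point): Centre of the guard's black ball knob, 32 in diameter, on an 8 thick stem (20 bare); 145 in front of the hinge line, at its height (z 103) when closed, only the bench below it. The guard: clear sheet 126 wide, 5 thick, between two dark steel arms, reaching 106 in front of the hinge, where it turns down 40 as a visor. Moves with the guard; its z axis is square to the sheet.
- spanner_a: Loose steel collet spanner, 200 long, flat on the bench, origin under its middle. Leave it.
- spanner_b: Loose steel collet spanner, 160 long, flat on the bench. Leave it.
- push_block: Loose wooden push block, 200 x 75, with a handle up to 76 high, origin under its middle, long side along its y. Leave it.
- offcut: Loose rebated pine offcut, 190 x 45 x 28 high. Leave it.
- setup_bar: Loose brass setup bar, 100 x 12 x 12. Leave it.
- chisel: Loose chisel with a wooden handle, about 280 long, 30 high. Leave it.
- mallet: Loose round wooden mallet, head 80 in diameter, 310 long. Leave it.
There are look-alikes about, which are no part of the job. There is more than one size of the setup_bar; the one meant has the size given above. Leave any green look-alike of the spanner_b alone.

How it is judged:
By the outcome, as a careful person would: the job done as asked, in the order asked, and still so for the second after the job is handed in, while the arm keeps its last pose, push and grip.
It also fails if it takes over 46 s, if anything falls off the work surface, if the arm or the gripper's body presses on something with over 40 N, if the wrist force passes 120 N, or if a joint passes its speed limit or range.

## Working session

There is one attempt and no reset: what is moved stays moved. The work goes in short steps, Python scripts to look and compute and a tool call to move; the robot and the scene stay as the last step left them, time stands still between calls to the robot, and variables do not carry over. Pictures are saved under pics/ and viewed, at most 10 in all, crops included, and the job is handed in when it is done.

Besides the shell and the picture viewer there is one more tool, called after "Call:" by a JSON object that holds its "method" and its "body", one argument or row to a line. drive_tool: Moves the arm, as the interface text tells. Its arguments: {"type":"object","properties":{"series":{"type":"array"},"squeeze":{"type":"number"}},"required":["series"]}

```bash
ls; mkdir -p pics
python3 - <<'E'
from cell import env
import cv2,numpy as np,pickle
print(env.observe())
d={}
for n in("side","top","wrist"):
    c=env.capture(n);d[n]=c;cv2.imwrite(f"pics/{n}0.png",c["img"]);print(n,c["K"].tolist(),c["dist"],c["T"].round(3).tolist())
pickle.dump(d,open("cap0.pkl","wb"))
E
```

```text
pics
{'time': 0.0, 'qpos': array([-1.22201712e+00,  2.41388834e-01,  3.72720602e-03,  1.33519784e+00,
       -3.97584453e-06,  1.57079782e+00]), 'joint_vel': array([-0.00045394, -0.0001885 , -0.00073749,  0.00063097,  0.00022272,
        0.00010177]), 'joint_efforts': array([ 1.42730561e-03, -3.72318292e+01,  2.52407724e+01,  1.69290294e-02,
        3.04892601e-04, -6.21494920e-06]), 'tcp_pos': array([ 0.1707819 , -0.46963976,  0.40382578]), 'tool_rot': array([-3.09194296e+00, -5.44733688e-01,  5.68082020e-04]), 'force': array([-0.21015972, -0.67328914,  0.35956801]), 'wrist_torque': array([-0.02327998,  0.00141882,  0.02684331]), 'gripper_force': 0.0, 'grip_width': 0.9995930948370109}
side [[443.0601006797069, 0.0, 275.61061899587344], [0.0, 443.0601006797069, 213.6417775444177], [0.0, 0.0, 1.0]] [-0.01820445  0.          0.          0.          0.        ] [[0.973, -0.177, 0.149, 0.288], [-0.231, -0.762, 0.605, -0.555], [0.007, -0.623, -0.782, 0.932], [0.0, 0.0, 0.0, 1.0]]
top [[420.0966680457479, 0.0, 278.35764161649365], [0.0, 420.0966680457479, 206.11314470935025], [0.0, 0.0, 1.0]] [0.01510881 0.         0.         0.         0.        ] [[0.015, -0.98, 0.198, 0.182], [-1.0, -0.011, 0.018, 0.065], [-0.015, -0.198, -0.98, 1.303], [0.0, 0.0, 0.0, 1.0]]
wrist [[296.63694880206896, 0.0, 274.8259267425546], [0.0, 296.63694880206896, 207.90883724709423], [0.0, 0.0, 1.0]] [-0.06578639  0.          0.          0.          0.        ] [[0.342, -0.898, -0.277, 0.241], [-0.94, -0.327, -0.099, -0.444], [-0.002, 0.294, -0.956, 0.372], [0.0, 0.0, 0.0, 1.0]]
```

View pics/side0.png

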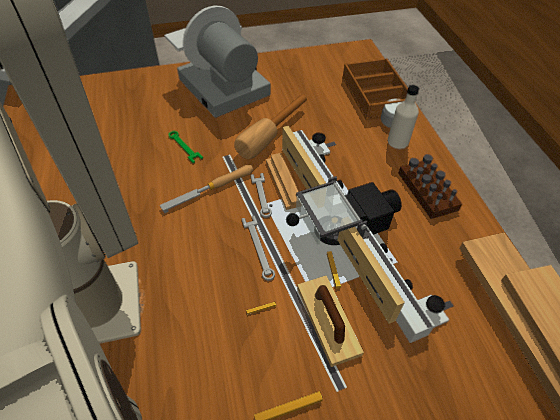

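View pics/top0.png

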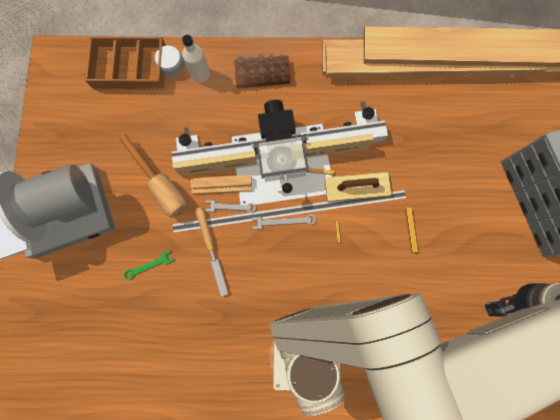

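The side view shows the fence: guard knob at about (292,219), right face from (341,234) to (400,315). In the top view the knob is at (287,188) and the right face from (305,150) to (385,138). I'll enlarge both views to get precise pixels.

Run:
```python
import cv2,numpy as np,pickle
d=pickle.load(open("cap0.pkl","rb"))
a=d["side"]["img"][170:330,270:450]; b=d["top"]["img"][95:205,250:400]
A=cv2.resize(a,None,fx=3.3,fy=3.3,interpolation=2)[:, :];B=cv2.resize(b,None,fx=5,fy=5,interpolation=2)
def grid(I,x0,y0,f):
    for x in range(x0-x0%20+20,x0+int(I.shape[1]/f),20): cv2.line(I,(int((x-x0+.5)*f),0),(int((x-x0+.5)*f),6),(0,0,255),1);cv2.putText(I,str(x),(int((x-x0+.5)*f)-10,18),0,.4,(0,0,255))
    for y in range(y0-y0%20+20,y0+int(I.shape[0]/f),20): cv2.line(I,(0,int((y-y0+.5)*f)),(6,int((y-y0+.5)*f)),(0,0,255),1);cv2.putText(I,str(y),(8,int((y-y0+.5)*f)+4),0,.4,(0,0,255))
grid(A,270,170,3.3);grid(B,250,95,5)
cv2.imwrite("pics/a.png",A);cv2.imwrite("pics/b.png",B);print(A.shape,B.shape)
```

```text
(528, 594, 3) (550, 750, 3)
```

View pics/a.png

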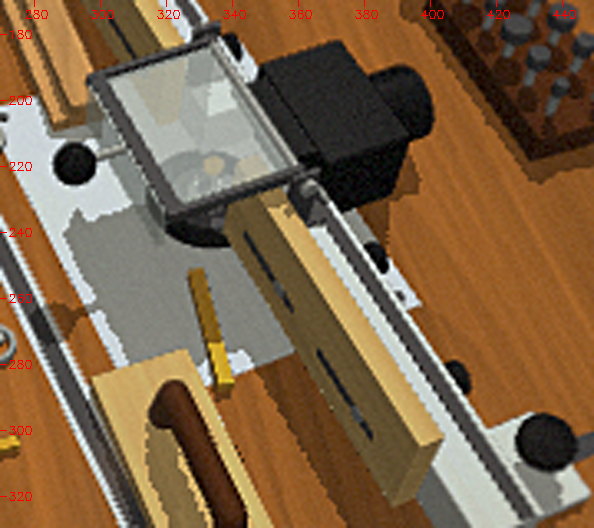

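View pics/b.png

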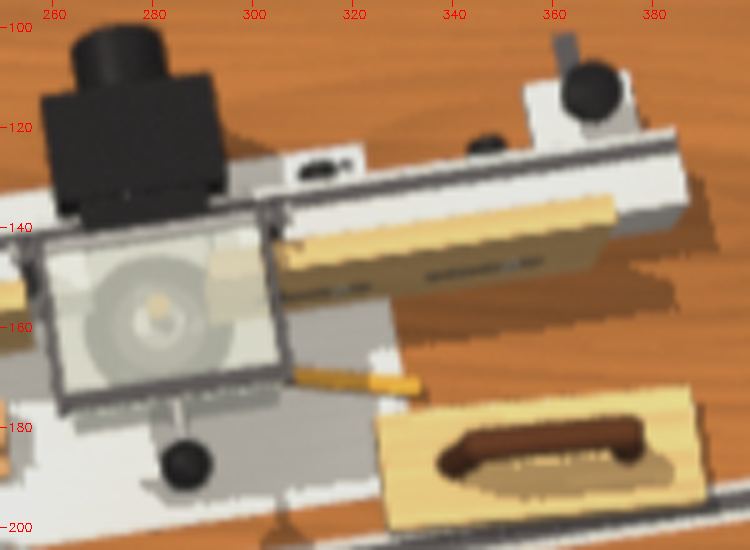

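```bash
cat > h.py <<'E'
import cv2,numpy as np,pickle
def ray(c,p):
    u=cv2.undistortPoints(np.array([[p]],float),c["K"],c["dist"])[0,0]
    return c["T"][:3,3],c["T"][:3,:3]@np.array([u[0],u[1],1.])
def tri(*cp):
    A=np.zeros((3,3));b=np.zeros(3);R=[ray(c,p) for c,p in cp]
    for o,d in R:
        d=d/np.linalg.norm(d);P=np.eye(3)-np.outer(d,d);A+=P;b+=P@o
    x=np.linalg.solve(A,b);return x,[np.linalg.norm(np.cross(x-o,d/np.linalg.norm(d))) for o,d in R]
def onz(c,p,z):
    o,d=ray(c,p);return o+d*(z-o[2])/d[2]
def proj(c,X):
    T=np.linalg.inv(c["T"]);return cv2.projectPoints(np.array(X,float).reshape(-1,3),cv2.Rodrigues(T[:3,:3])[0],T[:3,3],c["K"],c["dist"])[0][:,0]
E
python3 - <<'E'
from h import *
d=pickle.load(open("cap0.pkl","rb"));s,t=d["side"],d["top"]
L=lambda x,y:(250+x/5-.5,95+y/5-.5); S=lambda x,y:(270+x/3.3-.5,170+y/3.3-.5)
k=tri((t,L(186,466)),(s,S(75,163)));print("knob",k)
print("outer back top",tri((t,L(613,196)),(s,S(441,437))))
print("bar knob r",tri((t,L(592,91)),(s,S(546,442))))
f1,f2=onz(t,L(290,268),.09),onz(t,L(617,222),.09);b1,b2=onz(t,L(300,240),.09),onz(t,L(613,196),.09)
print(f1,f2,b1,b2)
# yaw from front edge; fence +y dir
for a,b in((f1,f2),(b1,b2)):
    v=a-b;print("yaw",np.degrees(np.arctan2(-v[0],v[1])))
v=(f1-f2)+(b1-b2);yaw=np.arctan2(-v[0],v[1])
ex=np.array([np.cos(yaw),np.sin(yaw)]);ey=np.array([-ex[1],ex[0]])
O=k[0][:2]+.115*ex;print("origin",O,yaw)
for n,p in dict(f1=f1,f2=f2,b1=b1,b2=b2).items(): print(n,(p[:2]-O)@ex,(p[:2]-O)@ey)
F=lambda x,y,z:[*(O+x*ex+y*ey),z]
P=[F(.019,-.27,.09),F(0,-.27,.09),F(-.115,0,.103),F(-.076,.063,.103),F(-.076,-.063,.103),F(.03,-.063,.103),F(.03,.063,.103)]
print(((proj(t,P)-[250,95]+.5)*5).round(),((proj(s,P)-[270,170]+.5)*3.3).round())
E
```

```text
knob (array([0.48098759, 0.06313535, 0.10120422]), [np.float64(0.00010043581831677294), np.float64(0.00010043581831699928)])
outer back top (array([ 0.65592786, -0.19473604,  0.0880369 ]), [np.float64(0.00031572785252100184), np.float64(0.00031572785252093603)])
bar knob r (array([ 0.74550495, -0.19375805,  0.03911649]), [np.float64(0.0006313308012367524), np.float64(0.0006313308012363397)])
[0.60789265 0.00153917 0.09      ] [ 0.63887324 -0.19630349  0.09      ] [ 0.62577056 -0.00449837  0.09      ] [ 0.65550018 -0.19436247  0.09      ]
yaw 8.899789445829931
yaw 8.899320299426181
origin [0.59460311 0.08092617] 0.15532661874322695
f1 0.0008481566506223845 -0.0804871979935474
f2 0.0008489596317642808 -0.280740823427709
b1 0.01757681322239804 -0.08921781125709
b2 0.01757601024125614 -0.28139540302659133
[[594. 196.]
 [600. 226.]
 [186. 465.]
 [ 71. 417.]
 [282. 387.]
 [255. 219.]
 [ 48. 248.]] [[434. 419.]
 [408. 430.]
 [ 75. 161.]
 [ 89.  85.]
 [162. 211.]
 [295. 166.]
 [215.  46.]]
```

```bash
cat >> h.py <<'E'
from scipy.spatial.transform import Rotation as R
yaw=0.15533;O=np.array([.5946,.0809]);ex=np.array([np.cos(yaw),np.sin(yaw)]);ey=np.array([-ex[1],ex[0]])
F=lambda x,y,z:np.array([*(O+x*ex+y*ey),z])
EX=np.array([*ex,0]);EY=np.array([*ey,0]);Z=np.array([0,0,1.])
def mat(y,z): return np.c_[np.cross(y,z),y,z]
def row(p0,R0,g,M):   # row for grasp point g with tool matrix M from commanded pose p0,R0
    tcp=g-.155*M[:,2]; r=(R0.inv()*R.from_matrix(M)).as_rotvec()
    return (R0.inv().apply(tcp-p0)/.3).round(3),(r/np.radians(60)).round(3),tcp.round(3)
E
python3 - <<'E'
from h import *
from cell import env
o=env.observe();R0=R.from_rotvec(o["tool_rot"]);p0=o["tcp_pos"];print(R0.as_matrix().round(2))
for s in(1,-1):
  print(row(p0,R0,F(.0095,-.136,.16),mat(s*EX,-Z)),row(p0,R0,F(.0095,-.136,.078),mat(s*EX,-Z)))
d=pickle.load(open("cap0.pkl","rb"));t=d["top"]
for p,z in(((535,398),.02),((540,435),.076)):
  q=onz(t,(250+p[0]/5-.5,95+p[1]/5-.5),z)[:2]-O;print("push block",q@ex,q@ey)
E
```

```text
[[ 0.94  0.34 -0.  ]
 [ 0.34 -0.94  0.  ]
 [ 0.   -0.   -1.  ]]
(array([ 1.899, -0.79 ,  0.298]), array([-1.000e-03, -1.000e-03, -1.315e+00]), array([ 0.625, -0.052,  0.315])) (array([ 1.899, -0.79 ,  0.571]), array([-1.000e-03, -1.000e-03, -1.315e+00]), array([ 0.625, -0.052,  0.233]))
(array([ 1.899, -0.79 ,  0.298]), array([-1.000e-03,  1.000e-03,  1.685e+00]), array([ 0.625, -0.052,  0.315])) (array([ 1.899, -0.79 ,  0.571]), array([-1.000e-03,  1.000e-03,  1.685e+00]), array([ 0.625, -0.052,  0.233]))
push block -0.08296749115911782 -0.22734556178171253
push block -0.12035311527557839 -0.21422237965081056
```

Call:
{"method": "drive_tool", "body": {
  "series": [0.95,-0.4,0.15,0,0,-0.65,0.7,0.95,-0.4,0.15,0,0,-0.65,0.7,0.95,-0.4,0.15,0,0,-0.65,0.7,0.95,-0.4,0.15,0,0,-0.65,0.7,0.95,-0.4,0.15,0,0,-0.65,0.7,0.95,-0.4,0.15,0,0,-0.65,0.7,0.95,-0.4,0.15,0,0,-0.65,0.7,0.95,-0.4,0.15,0,0,-0.65,0.7,0.95,-0.4,0.15,0,0,-0.65,0.7,0.95,-0.4,0.15,0,0,-0.65,0.7]
}}

```text
time: 0.98
tcp_pos: [0.3982, -0.2587, 0.3591]
tool_rot: [-2.731, -1.55, 0.002]
force: [-0.1, 0.3, -0.6]
grip_width: 0.7
gripper_force: 0.0
```

```bash
cat > nxt.py <<'E'
from h import *
from cell import env
o=env.observe();R0=R.from_rotvec(o["tool_rot"]);p0=o["tcp_pos"]
E
python3 - <<'E'
from nxt import *
print(o["time"],p0,o["qpos"].round(2),o["force"].round(1))
print(row(p0,R0,F(.0095,-.136,.15),mat(EX,-Z)))
E
```

```text
0.9833 [ 0.39822379 -0.25874537  0.3591361 ] [-0.58  0.22 -0.15  1.21 -0.    1.53] [-0.1  0.3 -0.6]
(array([0.979, 0.296, 0.18 ]), array([-0.002, -0.   , -0.662]), array([ 0.625, -0.052,  0.305]))
```

Call:
{"method": "drive_tool", "body": {
  "series": [0.98,0.296,0.18,0,0,-0.662,0.7,0.98,0.296,0.18,0,0,-0.662,0.7,0.98,0.296,0.18,0,0,-0.662,0.7,0.98,0.296,0.18,0,0,-0.662,0.7,0.98,0.296,0.18,0,0,-0.662,0.7,0.98,0.296,0.18,0,0,-0.662,0.7,0.98,0.296,0.18,0,0,-0.662,0.7,0.98,0.296,0.18,0,0,-0.662,0.7,0.98,0.296,0.18,0,0,-0.662,0.7,0.98,0.296,0.18,0,0,-0.662,0.7]
}}

```text
time: 1.82
tcp_pos: [0.6254, -0.0541, 0.3048]
tool_rot: [-2.046, -2.383, 0.003]
force: [-0.2, -0.4, 0.2]
grip_width: 0.701
gripper_force: 0.0
```

Run:
```python
from nxt import *
print(o["time"],p0,o["qpos"].round(2),o["force"].round(1))
print(row(p0,R0,F(.0095,-.136,.078),mat(EX,-Z)))
c=env.capture("wrist");P=[F(0,-.281,.09),F(.019,-.281,.09),F(0,-.031,.09),F(.019,-.031,.09)]
I=c["img"].copy()
for u in proj(c,P): print(u); cv2.drawMarker(I,tuple(int(v) for v in u),(0,0,255),0,10)
cv2.imwrite("pics/w1.png",I)
pickle.dump(c,open("w1.pkl","wb"))
```

```text
1.8167 [ 0.62539475 -0.05412346  0.30478486] [-0.09  0.55  0.2   1.23 -0.    1.33] [-0.2 -0.4  0.2]
(array([0.007, 0.   , 0.239]), array([-0.002,  0.   , -0.003]), array([ 0.625, -0.052,  0.233]))
[265.32887364 393.97385421]
[288.23369335 393.92853727]
[259.39992417  59.11191547]
[292.85512977  58.98756606]
```

View pics/w1.png

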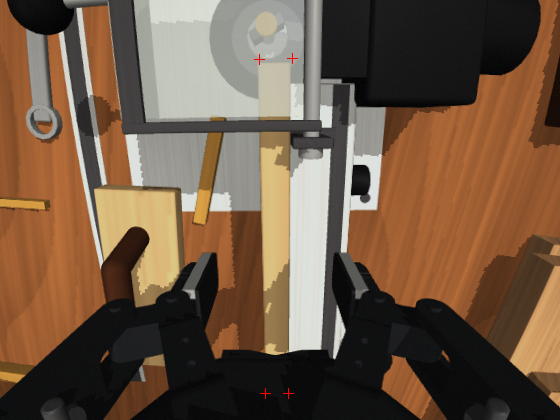

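The wrist view shows the face's top strip (inner end at row 62, columns 260–290), centred between the fingers at (217…333, 280). The overlay agrees to about 2 mm, so the face starts about 12 mm out. Next I descend and pinch.

Call:
{"method": "drive_tool", "body": {
  "series": [0.007,0,0.12,0,0,0,0.7,0.007,0,0.24,0,0,0,0.7,0.007,0,0.24,0,0,0,0.7,0.007,0,0.24,0,0,0,0,0.007,0,0.24,0,0,0,0,0.007,0,0.24,0,0,0,0,0.007,0,0.24,0,0,0,0,0.007,0,0.24,0,0,0,0,0.007,0,0.24,0,0,0,0],
  "squeeze": 60
}}

```text
time: 2.62
tcp_pos: [0.6248, -0.0523, 0.237]
tool_rot: [2.045, 2.381, -0.001]
force: [-4.5, -3.2, 6.1]
grip_width: 0.213
gripper_force: 61.7
```

Call:
{"method": "drive_tool", "body": {
  "series": [-0.015,0,0,0,0,0,0,-0.03,0,0,0,0,0,0,-0.045,0,0,0,0,0,0,-0.06,0,0,0,0,0,0,-0.075,0,0,0,0,0,0,-0.09,0,0,0,0,0,0,-0.105,0,0,0,0,0,0,-0.12,0,0,0,0,0,0,-0.135,0,0,0,0,0,0,-0.145,0,0,0,0,0,0,-0.145,0,0,0,0,0,0]
}}

```text
time: 3.53
tcp_pos: [0.6316, -0.0944, 0.237]
tool_rot: [2.045, 2.383, 0.003]
force: [-4.5, 1.3, 4.8]
grip_width: 0.211
gripper_force: 61.6
```

Call:
{"method": "drive_tool", "body": {
  "series": [-0.006,0,0,0,0,0,0,-0.012,0,0,0,0,0,0,-0.018,0,0,0,0,0,0,-0.018,0,0,0,0,0,0]
}}

```text
time: 3.87
tcp_pos: [0.6323, -0.0993, 0.237]
tool_rot: [2.044, 2.384, 0.003]
force: [-3.5, 2.3, 6.5]
grip_width: 0.209
gripper_force: 61.6
```

Call:
{"method": "drive_tool", "body": {
  "series": [-0.006,0,0,0,0,0,0,-0.012,0,0,0,0,0,0,-0.018,0,0,0,0,0,0,-0.018,0,0,0,0,0,0]
}}

```text
time: 4.2
tcp_pos: [0.6327, -0.1012, 0.237]
tool_rot: [-2.038, -2.383, -0.012]
force: [-6.6, 15.6, 8.3]
grip_width: 0.208
gripper_force: 61.9
```

Call:
{"method": "drive_tool", "body": {
  "series": [-0.006,0,0,0,0,0,0,-0.006,0,0,0,0,0,0]
}}

```text
time: 4.37
tcp_pos: [0.6328, -0.1017, 0.237]
tool_rot: [-2.034, -2.383, -0.015]
force: [-6.6, 18.7, 9.3]
grip_width: 0.21
gripper_force: 62.1
```

Run:
```python
from nxt import *
c=env.capture("top")
I=c["img"];P=[F(.019,-.33,.09),F(0,-.33,.09)]
J=cv2.resize(I[95:205,250:400],None,fx=5,fy=5,interpolation=2)
for u in (proj(c,P)-[250,95]+.5)*5: cv2.drawMarker(J,tuple(int(v) for v in u),(0,0,255),0,10)
cv2.imwrite("pics/c.png",J)
```

```text
(no output)
```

View pics/c.png

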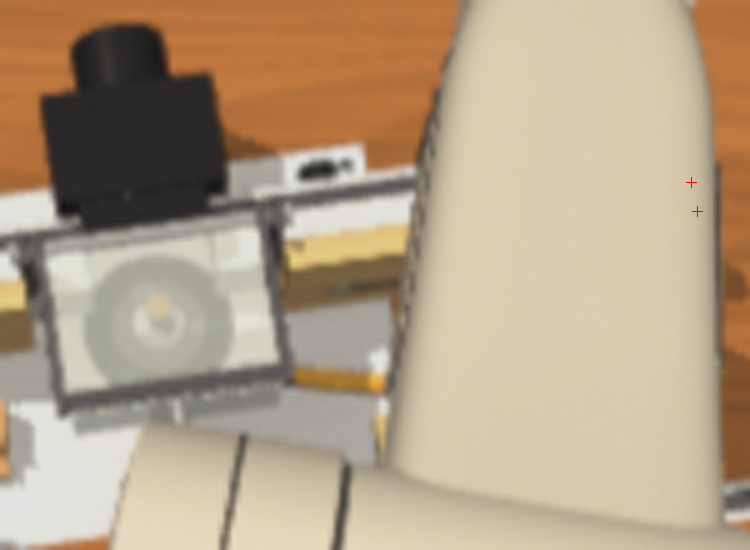

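The board's inner end no longer shows under the guard. The force rose to 19 N after about 49.5 mm of travel, so the face is at its stop. I release and lift.

Call:
{"method": "drive_tool", "body": {
  "series": [0.006,0,0,0,0,0,0,0.006,0,0,0,0,0,0.6,0.006,0,0,0,0,0,0.6,0.006,0,0,0,0,0,0.6,0.006,0,-0.13,0,0,0,0.7,0.006,0,-0.26,0,0,0,0.8,0.006,0,-0.39,0,0,0,0.8,0.006,0,-0.5,0,0,0,0.8,0.006,0,-0.5,0,0,0,0.8]
}}

```text
time: 5.17
tcp_pos: [0.6346, -0.1062, 0.3939]
tool_rot: [2.038, 2.371, 0.013]
force: [0.5, 0.6, 1.4]
grip_width: 0.802
gripper_force: 0.0
```

Run:
```python
from nxt import *
print(o["time"],p0,o["qpos"].round(2),o["force"].round(1))
k=np.array([.481,.0631,.102])
for a in(90,40):
  t=np.radians(a);zd=np.cos(t)*EX-np.sin(t)*Z
  print(row(p0,R0,k-.08*zd+[0,0,.06*(a==90)],mat(EY,zd)))
```

```text
5.1667 [ 0.63463369 -0.10617408  0.39386782] [-0.17  0.53  0.41  1.43 -0.    1.25] [0.5 0.6 1.4]
(array([ 0.635, -0.421, -0.021]), array([ 0.008,  0.016, -1.504]), array([0.481, 0.063, 0.397]))
(array([ 0.635, -1.029,  0.45 ]), array([-0.644, -0.634, -1.401]), array([0.303, 0.035, 0.253]))
```

Call:
{"method": "drive_tool", "body": {
  "series": [0.635,-0.55,0,0,0,-1,0.8,0.635,-0.55,0,0,0,-1,0.8,0.635,-0.55,0,0,0,-1,0.8,0.635,-0.55,0,0,0,-1,0.8,0.635,-0.55,0,0,0,-1,0.8,0.635,-0.55,0,0,0,-1,0.8,0.635,-0.55,0,0,0,-1,0.8,0.635,-0.55,0,0,0,-1,0.8,0.635,-0.55,0,0,0,-1,0.8]
}}

```text
time: 5.92
tcp_pos: [0.4408, 0.0584, 0.3846]
tool_rot: [0.571, 3.087, 0.001]
force: [-0.3, -0.2, -0.5]
grip_width: 0.8
gripper_force: 0.0
```

Run:
```python
from nxt import *
print(o["time"],p0,o["qpos"].round(2),o["force"].round(1))
k=np.array([.481,.0631,.102])
for a in(60,40):
  t=np.radians(a);zd=np.cos(t)*EX-np.sin(t)*Z
  print(row(p0,R0,k-.08*zd,mat(EY,zd)))
```

```text
5.9167 [0.44075255 0.05844201 0.38462989] [ 0.13  0.14 -0.17  1.26 -0.    0.5 ] [-0.3 -0.2 -0.5]
(array([ 0.221, -0.133,  0.263]), array([-0.13 , -0.486, -0.486]), array([0.365, 0.045, 0.306]))
(array([ 0.402, -0.237,  0.437]), array([-0.217, -0.811, -0.466]), array([0.303, 0.035, 0.253]))
```

Call:
{"method": "drive_tool", "body": {
  "series": [0.402,-0.237,0.437,-0.217,-0.811,-0.466,0.8,0.402,-0.237,0.437,-0.217,-0.811,-0.466,0.8,0.402,-0.237,0.437,-0.217,-0.811,-0.466,0.8,0.402,-0.237,0.437,-0.217,-0.811,-0.466,0.8,0.402,-0.237,0.437,-0.217,-0.811,-0.466,0.8,0.402,-0.237,0.437,-0.217,-0.811,-0.466,0.8,0.402,-0.237,0.437,-0.217,-0.811,-0.466,0.8,0.402,-0.237,0.437,-0.217,-0.811,-0.466,0.8,0.402,-0.237,0.437,-0.217,-0.811,-0.466,0.8,0.402,-0.237,0.437,-0.217,-0.811,-0.466,0.8]
}}

```text
time: 6.75
tcp_pos: [0.3235, 0.0369, 0.2783]
tool_rot: [-0.171, 2.284, 0.078]
force: [-0.8, -0.2, 0.4]
grip_width: 0.799
gripper_force: 0.0
```

Run:
```python
from nxt import *
print(o["time"],p0,o["qpos"].round(2),o["force"].round(1),R0.as_matrix().round(2))
k=np.array([.481,.0631,.102])
for a in(40,):
  t=np.radians(a);zd=np.cos(t)*EX-np.sin(t)*Z
  print(row(p0,R0,k-.08*zd,mat(EY,zd)),row(p0,R0,k,mat(EY,zd)))
c=env.capture("wrist");I=c["img"].copy()
for u in proj(c,[k]): print(u); cv2.drawMarker(I,tuple(int(v) for v in u),(0,0,255),0,10)
cv2.imwrite("pics/w2.png",I)
```

```text
6.75 [0.32353666 0.03691307 0.27833354] [ 0.1  -0.23 -1.08 -0.14  0.04 -0.03] [-0.8 -0.2  0.4] [[-0.65 -0.15  0.74]
 [-0.1   0.99  0.11]
 [-0.75  0.   -0.66]]
(array([0.108, 0.005, 0.004]), array([-0.004, -0.02 , -0.004]), array([0.303, 0.035, 0.253])) (array([0.103, 0.006, 0.271]), array([-0.004, -0.02 , -0.004]), array([0.364, 0.045, 0.202]))
[278.07556883 188.13476737]
```

View pics/w2.png

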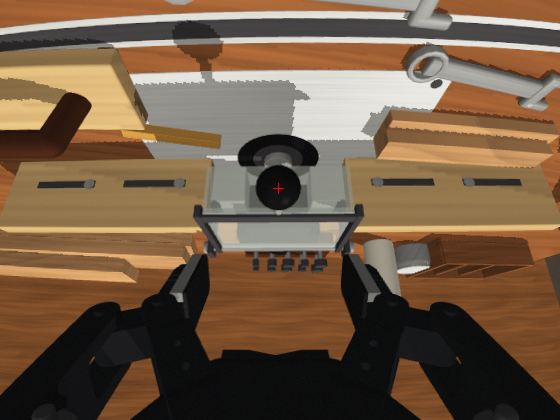

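The overlay lands on the black knob at (278,188), so the knob position holds. Joint 3 is near its limit here, so I'll use a steeper approach of 55°.

Run:
```python
from nxt import *
k=np.array([.481,.0631,.102])
t=np.radians(55);zd=np.cos(t)*EX-np.sin(t)*Z
print(row(p0,R0,k-.05*zd,mat(EY,zd)),row(p0,R0,k,mat(EY,zd)))
```

```text
(array([-0.08 ,  0.006,  0.123]), array([-0.003,  0.224, -0.006]), array([0.365, 0.045, 0.27 ])) (array([-0.041,  0.006,  0.285]), array([-0.003,  0.224, -0.006]), array([0.393, 0.049, 0.229]))
```

Call:
{"method": "drive_tool", "body": {
  "series": [-0.08,0.006,0.123,-0.003,0.224,-0.006,0.8,-0.08,0.006,0.123,-0.003,0.224,-0.006,0.8,-0.08,0.006,0.123,-0.003,0.224,-0.006,0.8,-0.08,0.006,0.123,-0.003,0.224,-0.006,0.8]
}}

```text
time: 7.13
tcp_pos: [0.365, 0.0456, 0.2689]
tool_rot: [-0.198, 2.525, 0.062]
force: [0.2, 0.9, 0.0]
grip_width: 0.803
gripper_force: 0.0
```

Run:
```python
from nxt import *
print(p0,o["qpos"].round(2))
k=np.array([.481,.0631,.102])
t=np.radians(55);zd=np.cos(t)*EX-np.sin(t)*Z
print(row(p0,R0,k,mat(EY,zd)))
```

```text
[0.36495846 0.04563319 0.26890124] [ 0.12 -0.09 -0.88  0.17  0.02 -0.03]
(array([-0.002, -0.002,  0.163]), array([ 0.   , -0.001,  0.001]), array([0.393, 0.049, 0.229]))
```

Call:
{"method": "drive_tool", "body": {
  "series": [-0.002,-0.002,0.08,0,0,0,0.8,-0.002,-0.002,0.163,0,0,0,0.8,-0.002,-0.002,0.163,0,0,0,0.8,-0.002,-0.002,0.163,0,0,0,0,-0.002,-0.002,0.163,0,0,0,0,-0.002,-0.002,0.163,0,0,0,0,-0.002,-0.002,0.163,0,0,0,0,-0.002,-0.002,0.163,0,0,0,0],
  "squeeze": 60
}}

```text
time: 7.8
tcp_pos: [0.3917, 0.0491, 0.2304]
tool_rot: [-0.198, 2.524, 0.06]
force: [-4.3, -2.7, 5.4]
grip_width: 0.338
gripper_force: 58.5
```

```bash
cat > arc.py <<'E'
from nxt import *
g=p0+.155*R0.as_matrix()[:,2];H=F(.03,0,.103)
rel=g-H;ang=np.degrees(np.arctan2(rel[2],-rel@EX));print("grasp",g,"guard angle",ang,"r",np.hypot(rel[2],rel@EX),"lat",rel@EY,o["time"],o["force"].round(1),o["qpos"].round(2),o["grip_width"],o["gripper_force"])
def target(a):
    A=R.from_rotvec(EY*np.radians(a)) # -x -> +z
    tcp=H+A.apply(p0-H);M=(A*R0).as_matrix();return row(p0,R0,tcp+.155*M[:,2],M)
E
python3 - <<'E'
from arc import *
for a in range(5,70,5): print(a,*target(a))
E
```

```text
grasp [0.47958718 0.06268561 0.10343756] guard angle 0.17119162206974367 r 0.14644665468500698 lat -0.0002019133952548055 7.8 [-4.3 -2.7  5.4] [ 0.12  0.06 -0.89  0.01  0.02 -0.03] 0.3384805266258304 58.54011118412018
5 [-0.071 -0.    -0.032] [-0.     0.083 -0.   ] [0.404 0.051 0.25 ]
10 [-0.145 -0.    -0.057] [-0.     0.167 -0.   ] [0.417 0.053 0.269]
15 [-0.22  -0.    -0.076] [-0.    0.25 -0.  ] [0.432 0.055 0.287]
20 [-0.297 -0.001 -0.088] [-0.001  0.333 -0.   ] [0.449 0.058 0.303]
25 [-0.375 -0.001 -0.094] [-0.001  0.417 -0.   ] [0.467 0.061 0.318]
30 [-0.452 -0.001 -0.093] [-0.001  0.5   -0.   ] [0.486 0.064 0.331]
35 [-0.53  -0.001 -0.085] [-0.001  0.583 -0.   ] [0.506 0.067 0.342]
40 [-0.606 -0.001 -0.07 ] [-0.001  0.667 -0.001] [0.527 0.07  0.352]
45 [-0.681 -0.001 -0.048] [-0.001  0.75  -0.001] [0.549 0.074 0.36 ]
50 [-0.754 -0.001 -0.021] [-0.001  0.833 -0.001] [0.571 0.077 0.365]
55 [-0.824 -0.001  0.013] [-0.002  0.917 -0.001] [0.594 0.081 0.369]
60 [-0.89  -0.002  0.053] [-0.002  1.    -0.001] [0.617 0.084 0.371]
65 [-0.953 -0.002  0.099] [-2.000e-03  1.083e+00 -1.000e-03] [0.64  0.088 0.37 ]
```

Call:
{"method": "drive_tool", "body": {
  "series": [-0.035,0,-0.017,0,0.042,0,0,-0.071,0,-0.032,0,0.083,0,0,-0.108,0,-0.045,0,0.125,0,0,-0.145,0,-0.057,0,0.167,0,0,-0.182,0,-0.067,0,0.208,0,0,-0.22,0,-0.076,0,0.25,0,0,-0.258,0,-0.083,0,0.292,0,0,-0.297,0,-0.088,0,0.333,0,0,-0.336,0,-0.092,0,0.375,0,0,-0.375,0,-0.094,0,0.417,0,0,-0.375,0,-0.094,0,0.417,0,0]
}}

```text
time: 8.72
tcp_pos: [0.4677, 0.0612, 0.3186]
tool_rot: [-0.233, 2.963, 0.017]
force: [-4.9, -2.1, 1.4]
grip_width: 0.34
gripper_force: 62.6
```

Run:
```python
from arc import *
rem=60-ang
for a in [*np.arange(5,rem,5),rem]: print(round(a,1),*target(a))
c=env.capture("wrist");cv2.imwrite("pics/w3.png",c["img"])
```

```text
grasp [0.49364035 0.06499508 0.16584014] guard angle 25.42288235530942 r 0.1463795580669351 lat -9.43613993733398e-05 8.7167 [-4.9 -2.1  1.4] [ 0.13  0.17 -0.33  0.9   0.   -0.03] 0.33994999706471035 62.62272119522095
5.0 [-0.071 -0.    -0.032] [-0.     0.083 -0.   ] [0.487 0.064 0.332]
10.0 [-0.145 -0.    -0.057] [-0.     0.167 -0.   ] [0.507 0.067 0.343]
15.0 [-0.22  -0.001 -0.076] [-0.    0.25 -0.  ] [0.528 0.071 0.352]
20.0 [-0.297 -0.001 -0.088] [-0.001  0.333 -0.001] [0.55  0.074 0.36 ]
25.0 [-0.374 -0.001 -0.094] [-0.001  0.417 -0.001] [0.572 0.078 0.365]
30.0 [-0.452 -0.001 -0.093] [-0.001  0.5   -0.001] [0.595 0.081 0.369]
34.6 [-0.523 -0.001 -0.085] [-0.001  0.576 -0.001] [0.616 0.084 0.37 ]
```

View pics/w3.png

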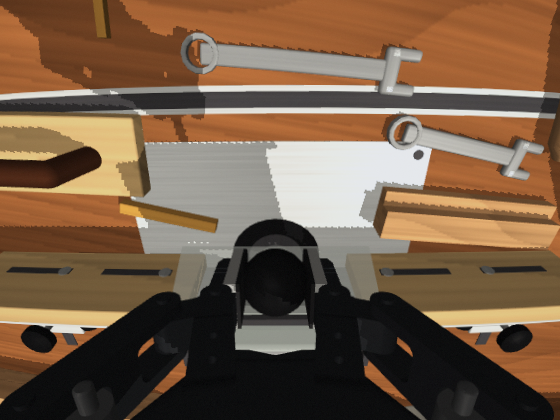

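The wrist view shows the knob at (275,283) held between the pads, with the guard raised. The right face (left in this view) is slid out. I continue the arc to 60°.

Call:
{"method": "drive_tool", "body": {
  "series": [-0.035,0,-0.017,0,0.042,0,0,-0.071,0,-0.032,0,0.083,0,0,-0.108,0,-0.045,0,0.125,0,0,-0.145,0,-0.057,0,0.167,0,0,-0.182,0,-0.067,0,0.208,0,0,-0.22,0,-0.076,0,0.25,0,0,-0.258,0,-0.083,0,0.292,0,0,-0.297,0,-0.088,0,0.333,0,0,-0.336,0,-0.092,0,0.375,0,0,-0.375,0,-0.094,0,0.417,0,0,-0.413,0,-0.094,0,0.458,0,0,-0.413,0,-0.094,0,0.458,0,0]
}}

```text
time: 9.77
tcp_pos: [0.5834, 0.0797, 0.3667]
tool_rot: [0.223, -2.822, 0.038]
force: [-5.4, -2.4, 5.5]
grip_width: 0.336
gripper_force: 64.8
```

Run:
```python
from arc import *
rem=60-ang
for a in [2.5,5,rem]: print(round(a,1),*target(a))
```

```text
grasp [0.5365101  0.07194014 0.21915225] guard angle 52.60884834445907 r 0.14619385558041845 lat 0.00013487318988546725 9.7667 [-5.4 -2.4  5.5] [ 0.14  0.59  0.4   1.7  -0.01 -0.02] 0.33575250574527765 64.8368239402771
2.5 [-0.035 -0.    -0.017] [-0.     0.042 -0.   ] [0.595 0.081 0.368]
5 [-0.071 -0.    -0.032] [-0.     0.083 -0.   ] [0.606 0.083 0.369]
7.4 [-0.106 -0.    -0.045] [-0.     0.123 -0.   ] [0.617 0.085 0.37 ]
```

Call:
{"method": "drive_tool", "body": {
  "series": [-0.035,0,-0.017,0,0.042,0,0,-0.071,0,-0.032,0,0.083,0,0,-0.108,0,-0.045,0,0.125,0,0,-0.108,0,-0.045,0,0.125,0,0,-0.108,0,-0.045,0,0.125,0,0,-0.108,0,-0.045,0,0.125,0,0]
}}

```text
time: 10.27
tcp_pos: [0.6174, 0.0851, 0.3702]
tool_rot: [0.213, -2.696, 0.05]
force: [-3.8, -0.3, 3.5]
grip_width: 0.339
gripper_force: 65.1
```

Run:
```python
from arc import *
print(target(60-ang))
c=env.capture("side");t=env.capture("top")
S=H
def arcpt(r,y,a=60): a=np.radians(a);return H+y*EY-r*np.cos(a)*EX+r*np.sin(a)*Z
out=[]
for cam,(x0,y0,w,h) in((c,(270,150,200,150)),(t,(250,95,150,110))):
    f=4 if cam is c else 5
    J=cv2.resize(cam["img"][y0:y0+h,x0:x0+w],None,fx=f,fy=f,interpolation=2)
    for u in (proj(cam,[F(.019,-.33,.09),F(0,-.33,.09),arcpt(.106,.063),arcpt(.106,-.063),arcpt(.145,0)])-[x0,y0]+.5)*f: cv2.drawMarker(J,tuple(int(v) for v in u),(0,0,255),0,10)
    out.append(J)
cv2.imwrite("pics/s4.png",out[0]);cv2.imwrite("pics/t4.png",out[1])
```

```text
grasp [0.55243041 0.0745084  0.22984157] guard angle 60.19732893487461 r 0.14617424480819988 lat 0.00020924972508554076 10.2667 [-3.8 -0.3  3.5] [ 0.14  0.74  0.65  1.92 -0.01 -0.02] 0.3394217833603439 65.05016684532166
(array([0.003, 0.   , 0.001]), array([ 0.   , -0.003,  0.   ]), array([0.616, 0.085, 0.37 ]))
```

View pics/s4.png

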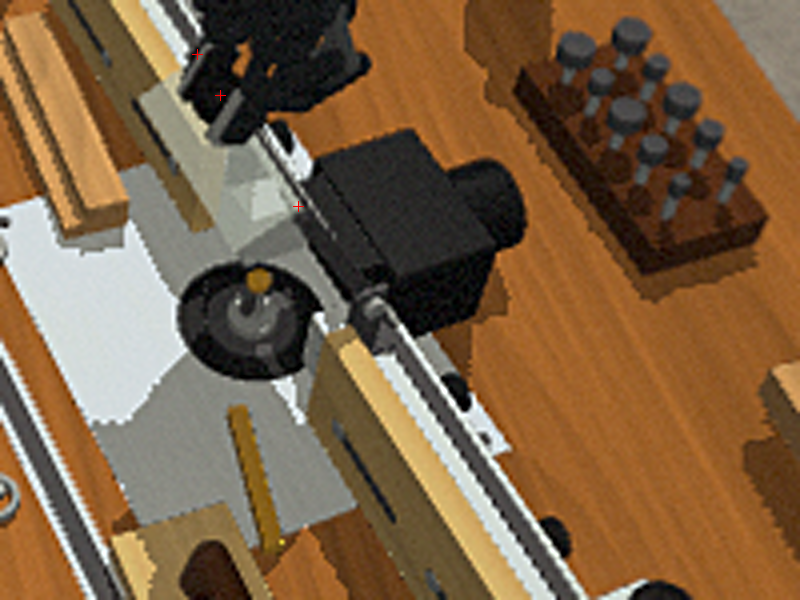

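The side view shows the guard standing up with the knob in the gripper at (220,95), next to the predicted 60° mark. The right face's inner end (340,330) is clear of the cutter. I'll check that corner numerically, then hand in.

Run:
```python
from nxt import *
d=pickle.load(open("cap0.pkl","rb"))["side"]
for y in(-.075,-.08,-.085): print(y,((proj(d,[F(0,y,.09),F(.019,y,.09)])-[270,150]+.5)*4).round(0).tolist())
print(o["force"].round(1),o["time"],o["joint_vel"].round(3))
```

```text
-0.075 [[320.0, 325.0], [348.0, 315.0]]
-0.08 [[324.0, 331.0], [352.0, 321.0]]
-0.085 [[328.0, 337.0], [356.0, 328.0]]
[-3.8 -2.2  4.1] 10.3667 [-0.001  0.001 -0.002 -0.001  0.002  0.   ]
```

```bash
python3 -c "
from cell import env
print(env.sign_off())"
```

```text
the job is handed in; nothing more can be done
None
```

The right-hand face is out at its stop, the gripper is holding the guard at about 60°, the arm touched nothing else on the bench, and the job was handed in at about 10.4 s.

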